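# Change over the bench supply with two slide valves

### The arm

A 6-joint arm with a two-finger parallel gripper is mounted at the origin on the work surface. World frame = base frame: x ahead of the robot, y to its left, z up, the work surface at z = 0. Lengths are in m, angles in rad, forces in N, time in s.
With the tool pointing down it reaches from about 0.375 to 0.9 m from the base axis. Payload 3.1 kg.
Tool frame: the origin (TCP) lies at the very end of the fingers, on their centre line; the grasp point (between the pads) lies 19 mm behind it (grip_depth is the distance from the TCP to the grasp point, in m); z points along the fingers, y is the line along which they close (so a half turn about z gives the same grasp; the last joint's range is limited). The gripper opens to 87 mm and grips with 3 to 60 N. Pads are 19 mm wide; open, the fingers measure 117 mm over their backs; the gripper's body (75 mm by 190 mm) begins 51 mm behind the grasp point.
Start: joints at [-1.393, 0.527, 1.433, -0, 1.181, -0.178], TCP at [0.218, -0.586, 0.223] pointing down, gripper open.
Joint ranges: [-3.08, 3.08], [-0.75, 2.2], [0.22, 2.44], [-1.43, 4.57], [0, 2.65], [-2.85, 2.85]. Speed limits (rad/s): [2.79, 2.79, 3.14, 3.14, 3.14, 3.14].

### API

Orientations are given as a 3x3 rotation matrix whose columns are the frame's x, y, z axes.
In Python, from plant import get_obs, capture, close_job, grip_depth gives the robot as it stands.
- The arm moves only by the tool drive_tool, never from a script. Its argument "plan" is a list of rows, each a list of 3 entries, a list of its own where there are three numbers: the opening, from -1 (shut) to 1 (fully open), then the shift along the tool's x, y, z in mm, then the turn about the tool's z in rad. In form: [[hand, [x, y, z], spin], ...]. A call has 1 to 8 rows; each row is the pose to reach, as a shift and turn from the pose commanded when the call began, along the tool's axes at that moment; what a row does not reach only later rows make up. A row lasts 1/10 s, in which the tool goes at most 50 mm and 8.59 degrees, less where a joint would pass 70% of its speed; a pose out of reach is approached as far as the arm can. A call with a gripper value outside its range is refused whole. The fingers move at their own pace and stop on an object; "squeeze" is the grip in N (left out, the last holds). Time passes only in rows, so rows that repeat a pose let the fingers close. It gives the time, the measured TCP pose, the force, the opening and the grip force at its end, in the units of the state.
- get_obs(): the state, without advancing time (a new reading comes with each control period).
- capture(name): name is "scene" or "top"; returns a dict with "frame" (384x512x3 uint8, blue, green, red), "K" (3x3 intrinsics, pixels), "xyz" and "rotation" of the camera in the world. Camera axes: x right, y up, looking along -z (the intrinsics and any distortion apply to the point x, -y, -z); pixel columns grow to the right and rows downward; lengths in m; the calibration is good to about 2 mm. A picture is of the moment at which its call begins. There is no depth.
- close_job(): hands the job in; it is judged then, once.
The state is a dict: "t": time; "joint_pos": joint angles; "joint_velocities": joint speeds; "effort": joint torques, N m; "ee_pos": TCP position; "tool_rot": TCP orientation; "contact_force": force on the tool from outside, world axes, zero at the start; "moment": the same for the moment, N m; "width": finger opening in m; "grip_force": force on a finger pad.
Only numpy, scipy, OpenCV 4.12 (cv2) and the standard library are available. Lean on these libraries where they do the work, as an engineer would, in place of code of your own. Each camera call takes 0.05 s, during which the arm holds its last target. There are 200 camera calls.

### The job

Two push-pull slide valves stand on the lab bench: one has its knob pulled out (open), the other has its knob pushed in (closed). Change over the supply: first push the open valve's knob fully home, and only then pull the other valve's knob fully out to its stop, so that the two are never open together. Leave the cup, the bottle and the flask standing where they are.

Things in the scene. Friction and masses are not known exactly. Their poses are not given: they have to be found in the camera images.
- valve_a: slide valve A, the one that starts open; the two are alike, places swap at random. Grey block 80 (x) x 90 (y) x 100 mm high (bolt heads +3), fixed, base plate 110 x 130 x 8 mm. Origin: centre of underside, z up. Front face at x = -40 mm, knob slides out along -x. Blue pipe behind (to x = 107 mm, under 60 mm high), brass nozzle on the +y side (to y = 87 mm, 45 mm high)
- knob_a (a joint): how far knob A is out, m: 0 fully home (closed), 0.045 fully out at its stop (open); starts out, 0.044 to 0.045. It slides level, does not turn. A spring detent holds both ends: up to 8 N resists the first half of the travel, past mid travel it snaps on to the other end; it can stick near mid travel or about 1.5 mm short of an end
- front_a (a point): centre of the outer face of knob A's black flat round head (60 mm diameter, 18 mm thick), 75 mm above the bench, 108 mm before the valve's origin when home, 153 mm when out; -x points out of the face. Behind it a 16 mm steel stem: 50 mm free between head and block when home (95 mm out; a 40 mm collar takes 6 mm of it at the block), room for fingers astride the stem to hook the head
- valve_b: slide valve B, the one that starts closed; the two are alike, places swap at random. Grey block 80 (x) x 90 (y) x 100 mm high (bolt heads +3), fixed, base plate 110 x 130 x 8 mm. Origin: centre of underside, z up. Front face at x = -40 mm, knob slides out along -x. Blue pipe behind (to x = 107 mm, under 60 mm high), brass nozzle on the +y side (to y = 87 mm, 45 mm high)
- knob_b (a joint): how far knob B is out, m: 0 fully home (closed), 0.045 fully out at its stop (open); starts home, 0 to 0.001. It slides level, does not turn. A spring detent holds both ends: up to 8 N resists the first half of the travel, past mid travel it snaps on to the other end; it can stick near mid travel or about 1.5 mm short of an end
- front_b (a point): centre of the outer face of knob B's black flat round head (60 mm diameter, 18 mm thick), 75 mm above the bench, 108 mm before the valve's origin when home, 153 mm when out; -x points out of the face. Behind it a 16 mm steel stem: 50 mm free between head and block when home (95 mm out; a 40 mm collar takes 6 mm of it at the block), room for fingers astride the stem to hook the head
- cup: bystander, loose: open black plastic cup, 80 mm across the rim, 70 mm high; origin at the centre of its underside, z up its axis
- amber: bystander, loose: closed amber glass bottle, 72 mm diameter, 160 mm high; origin at the centre of its underside, z up its axis
- flask: bystander, loose: conical glass flask, 84 mm across the foot, 40 mm at the rim, 110 mm high; origin at the centre of its underside, z up its axis
Things that resemble listed ones, but are neither listed nor needed, are in the scene too. Leave any orange or turquoise look-alike of the valve_b alone.

How it is judged:
By the outcome, as a careful person would: the job done as asked, in the order asked, and still so for the second after the job is handed in, with the robot touching nothing.
It also fails if it takes over 42 s, if anything falls off the work surface, if the arm or the gripper's body presses on something with over 40 N, if the wrist force passes 120 N, or if a joint passes its speed limit or range.

## Working session

There is one attempt and no reset: what is moved stays moved. The work goes in short steps, Python scripts to look and compute and a tool call to move; the robot and the scene stay as the last step left them, time stands still between calls to the robot, and variables do not carry over. Pictures are saved under pics/ and viewed, at most 10 in all, crops included, and the job is handed in when it is done.

Besides the shell and the picture viewer there is one more tool, called after "Call:" as name(argument=value, ...) on one line, values as JSON. drive_tool: Moves the arm, as the interface text tells. Its arguments: {"type":"object","properties":{"plan":{"type":"array","items":{"type":"array"}},"squeeze":{"type":"number"}},"required":["plan"]}

```bash
mkdir -p pics; ls; python3 - <<'E'
from plant import *
import cv2,pickle
o=get_obs();print(o)
d={}
for n in("scene","top"):
    c=capture(n);d[n]=c;cv2.imwrite(f"pics/{n}0.png",c["frame"]);print(n,{k:v for k,v in c.items() if k!="frame"})
pickle.dump(d,open("cap0.pkl","wb"))
print(grip_depth)
E
```

```text
pics
{'t': 0.0, 'joint_pos': array([-1.39250271e+00,  5.28459978e-01,  1.43391425e+00, -2.69868378e-07,
        1.18140196e+00, -1.78459750e-01]), 'joint_velocities': array([ 4.66240922e-04, -4.48445143e-04, -3.67733382e-04, -5.66641076e-05,
        3.34788970e-04,  5.24319591e-04]), 'effort': array([-1.56254064e-03, -4.40045893e+01, -1.76594263e+01,  6.32328959e-02,
        5.84462739e-02, -1.64311864e-04]), 'ee_pos': array([ 0.21818859, -0.58488636,  0.22157165]), 'tool_rot': array([[ 9.37035632e-01,  3.49233552e-01, -3.87494925e-04],
       [ 3.49233552e-01, -9.37033248e-01,  2.14886673e-03],
       [ 3.87360731e-04, -2.14889092e-03, -9.99997616e-01]]), 'contact_force': array([ 0.5186783 ,  0.8527061 , -0.11170282]), 'moment': array([ 0.03655865,  0.00779638, -0.04846494]), 'grip_force': 0.0, 'width': 0.0867855572085778}
scene {'K': array([[386.45226381,   0.        , 256.05045748],
       [  0.        , 386.45226381, 191.38207414],
       [  0.        ,   0.        ,   1.        ]]), 'xyz': array([1.61087693, 0.12443916, 1.16213162]), 'rotation': array([[-0.13463085, -0.71246877,  0.6886674 ],
       [ 0.99089206, -0.09871664,  0.09158574],
       [ 0.00273096,  0.69472532,  0.71926996]])}
top {'K': array([[376.48200737,   0.        , 254.53965314],
       [  0.        , 376.48200737, 194.52041372],
       [  0.        ,   0.        ,   1.        ]]), 'xyz': array([ 4.78964275e-01, -7.70106740e-04,  1.44467830e+00]), 'rotation': array([[-0.02522409,  0.99804046, -0.05726246],
       [-0.99967694, -0.02500358,  0.00456425],
       [ 0.00312354,  0.05735909,  0.99834873]])}
0.0187
```

View pics/scene0.png

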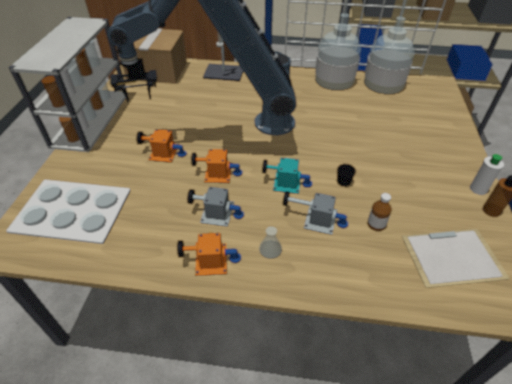

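View pics/top0.png

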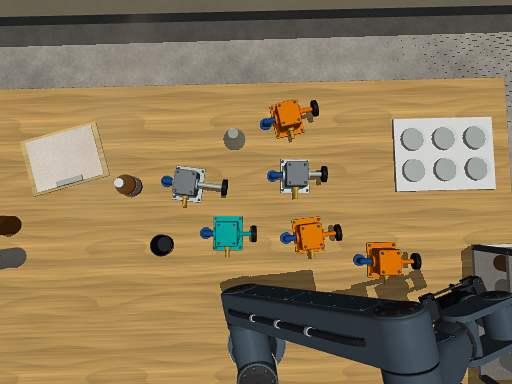

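```bash
python3 - <<'E'
import cv2,pickle,numpy as np
d=pickle.load(open("cap0.pkl","rb"))
t=d["top"]["frame"][150:215,155:335]; s=d["scene"]["frame"][180:240,180:360]
f=lambda i:cv2.resize(i,None,fx=4.4,fy=4.4,interpolation=cv2.INTER_CUBIC)
cv2.imwrite("pics/crop.png",np.vstack([f(t),f(s)]))
E
```

```text
(no output)
```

View pics/crop.png

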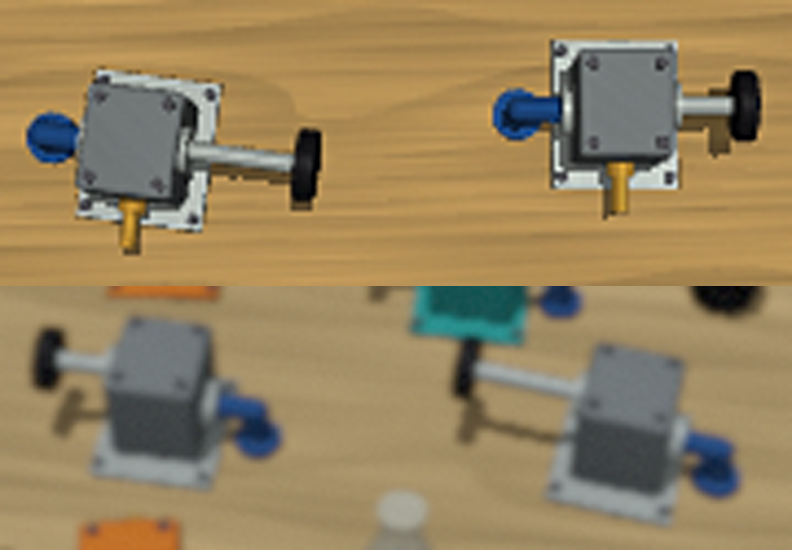

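```bash
cat > m.py <<'E'
import pickle,numpy as np
d=pickle.load(open("cap0.pkl","rb"))
def ray(n,u,v):
    c=d[n];x=np.linalg.inv(c["K"])@[u,v,1];r=c["rotation"]@[x[0],-x[1],-x[2]];return c["xyz"],r/np.linalg.norm(r)
def tri(t,s):
    R=[ray("top",(t[0]+.5)/4.4-.5+155,(t[1]+.5)/4.4-.5+150),ray("scene",(s[0]+.5)/4.4-.5+180,(s[1]-286+.5)/4.4-.5+180)]
    P=[np.eye(3)-np.outer(r,r) for _,r in R]
    X=np.linalg.solve(sum(P),sum(p@o for p,(o,_) in zip(P,R)))
    return X,max(np.linalg.norm(p@(X-o)) for p,(o,_) in zip(P,R))
def top(t,z):
    o,r=ray("top",(t[0]+.5)/4.4-.5+155,(t[1]+.5)/4.4-.5+150);return o+r*(z-o[2])/r[2]
E
python3 - <<'E'
from m import *
np.set_printoptions(precision=4,suppress=True)
T=dict(A=([(97,80),(195,97),(183,202),(77,190)],[(664,437),(573,415),(594,345),(685,360)],(306,165),(466,369),(292,161),(478,368)),
 B=([(584,48),(677,48),(669,160),(577,155)],[(207,398),(110,388),(132,318),(210,330)],(745,106),(47,358),(733,105),(60,358)))
for k,(t,s,h,hs,j,js) in T.items():
    C=[tri(a,b) for a,b in zip(t,s)]
    for c in C: print(k,*c)
    print("tri centre",np.mean([c[0] for c in C],0))
    P=np.array([top(a,.1) for a in t]);print("z.1 corners",P[:,:2].tolist());m=P.mean(0)
    ux=(P[0]+P[3]-P[1]-P[2])/2;uy=(P[2]+P[3]-P[0]-P[1])/2
    print("ctr",m,"size",np.linalg.norm(ux),np.linalg.norm(uy),"yaw x",np.degrees(np.arctan2(ux[1],ux[0])),"yaw y-90",np.degrees(np.arctan2(uy[1],uy[0])))
    H=tri(h,hs);print("head",*H,top(h,.09)); print("joint",*tri(j,js),top(j,.083))
    v=m[:2]-top(h,.09)[:2];print("yaw head",np.degrees(np.arctan2(v[1],v[0])),np.linalg.norm(v))
E
```

```text
A [0.6605 0.2725 0.0899] 0.00034738344804111847
A [0.6446 0.1948 0.0875] 0.0024626769344114367
A [0.5583 0.2082 0.0852] 0.004259839072154017
A [0.5703 0.2901 0.0907] 0.000516075459449874
tri centre [0.6084 0.2414 0.0883]
z.1 corners [[0.6591614742085079, 0.2701568458521689], [0.6432349822647154, 0.19049456029162293], [0.5577263954986142, 0.20167516468191232], [0.5696503588147006, 0.2875985090092766]]
ctr [0.6074 0.2375 0.1   ] size 0.08395571553437939 0.08867233269698312 yaw x 80.45257254157411 yaw y-90 170.71221365399265
head [0.5877 0.1033 0.0704] 7.854808865660805e-05 [0.5862 0.1019 0.09  ]
joint [0.5909 0.114  0.0766] 0.00040270498929930934 [0.5903 0.1139 0.083 ]
yaw head 81.07891281453239 0.1372195422446714
B [ 0.675  -0.1192  0.0957] 0.009241290695278584
B [ 0.6736 -0.1994  0.0944] 0.005489401274057787
B [ 0.5829 -0.1958  0.0878] 0.00040126039230717217
B [ 0.5891 -0.1222  0.089 ] 0.001574284212671258
tri centre [ 0.6302 -0.1591  0.0917]
z.1 corners [[0.6755967793884441, -0.1279653883557979], [0.6737133196310056, -0.20400940254537336], [0.5820710089569776, -0.19442057427515946], [0.5880256759183347, -0.11961203239756603]]
ctr [ 0.6299 -0.1615  0.1   ] size 0.07552802443871122 0.09005466365503453 yaw x 87.02565137514767 yaw y-90 174.2828093215293
head [ 0.6276 -0.263   0.0731] 1.9367000236682774e-05 [ 0.6258 -0.2598  0.09  ]
joint [ 0.6283 -0.2518  0.0756] 0.0008822755142094214 [ 0.6276 -0.2513  0.083 ]
yaw head 87.63173374126397 0.09841677732129009
```

Call:
drive_tool(plan=[[-1,[50,-42,0],-0.15],[-1,[100,-84,0],-0.3],[-1,[150,-126,0],-0.45],[-1,[180,-155,0],-0.6],[-1,[215,-187,0],-0.75],[-1,[250,-217,0],-0.9],[-1,[285,-247,0],-1.05],[-1,[320,-270,0],-1.06]], squeeze=5)

```text
t: 0.9
ee_pos: [0.4135, -0.2344, 0.2224]
tool_rot: [[0.151, 0.989, -0.001], [0.989, -0.151, 0.001], [0.001, -0.001, -1.0]]
contact_force: [0.6, -0.5, -0.4]
width: 0.0312
grip_force: 0.0
```

```bash
cat > g.py <<'E'
from plant import *
import numpy as np,sys
def go(x,y,z,yaw):
    o=get_obs();R=o["tool_rot"];d=R.T@(np.array([x,y,z])-o["ee_pos"])*1000
    a=np.arctan2(R[1,0],R[0,0]);print("t",o["t"],"pos",o["ee_pos"].round(4),"yaw",np.degrees(a).round(2),"F",o["contact_force"].round(1),"w",round(o["width"],4))
    print("shift",d.round(1),"spin",round(a-np.radians(yaw),3))
if __name__=="__main__": go(*map(float,sys.argv[1:5]))
E
python3 g.py 0.5776 0.0433 0.2 81
```

```text
t 0.9 pos [ 0.4135 -0.2344  0.2224] yaw 81.3 F [ 0.6 -0.5 -0.4] w 0.0312
shift [299.3 120.2  22.4] spin 0.005
```

Call:
drive_tool(plan=[[-1,[45,18,0],0],[-1,[90,36,0],0],[-1,[135,54,5],0],[-1,[180,72,10],0],[-1,[225,90,15],0],[-1,[265,106,20],0],[-1,[299,120,22],0.005],[-1,[299,120,60],0.005]])

```text
t: 1.7
ee_pos: [0.5843, 0.0441, 0.166]
tool_rot: [[0.154, 0.988, 0.014], [0.988, -0.154, -0.0], [0.002, 0.014, -1.0]]
contact_force: [0.2, -1.3, -0.3]
width: 0.0005
grip_force: 0.0
```

Call:
drive_tool(plan=[[-1,[0,0,30],0],[-1,[0,0,60],0],[-1,[0,0,85],0],[-1,[0,0,100],0],[-1,[0,0,104],0],[-1,[0,0,104],0],[-1,[0,0,104],0]])

```text
t: 2.4
ee_pos: [0.5786, 0.0403, 0.0592]
tool_rot: [[0.158, 0.987, 0.001], [0.987, -0.158, -0.0], [0.0, 0.001, -1.0]]
contact_force: [-0.4, 0.1, 0.7]
width: 0.0002
grip_force: 0.0
```

```bash
python3 g.py 0.5776 0.0433 0.058 81; python3 - <<'E'
from plant import *
import cv2,numpy as np
a=capture("top")["frame"];b=capture("scene")["frame"]
f=lambda i:cv2.resize(i,None,fx=4.4,fy=4.4,interpolation=cv2.INTER_CUBIC)
cv2.imwrite("pics/c2.png",np.vstack([f(a[150:215,155:335]),f(b[180:240,180:360])]))
E
```

```text
t 2.4 pos [0.5786 0.0403 0.0592] yaw 80.89 F [-0.4  0.1  0.7] w 0.0002
shift [ 2.8 -1.4  1.2] spin -0.002
```

View pics/c2.png

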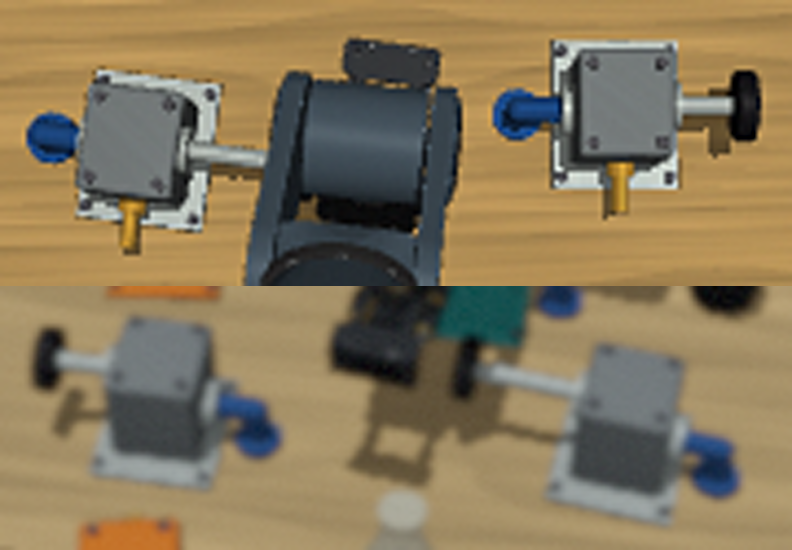

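Call:
drive_tool(plan=[[-1,[15,0,0],0],[-1,[28,0,0],0],[-1,[36,0,0],0],[-1,[42,0,0],0],[-1,[46,0,0],0],[-1,[50,0,0],0],[-1,[54,0,0],0],[-1,[58,0,0],0]])

```text
t: 3.3
ee_pos: [0.5867, 0.096, 0.0588]
tool_rot: [[0.157, 0.988, -0.001], [0.988, -0.157, -0.003], [-0.003, -0.001, -1.0]]
contact_force: [-1.9, -7.4, 4.3]
width: 0.0006
grip_force: 3.6
```

Call:
drive_tool(plan=[[-1,[4,0,0],0],[-1,[8,0,0],0],[-1,[12,0,0],0],[-1,[15,0,0],0],[-1,[18,0,0],0],[-1,[21,0,0],0],[-1,[23,0,0],0],[-1,[24,0,0],0]])

```text
t: 4.1
ee_pos: [0.5909, 0.1217, 0.0585]
tool_rot: [[0.158, 0.987, 0.0], [0.987, -0.158, 0.0], [0.0, -0.0, -1.0]]
contact_force: [-0.1, -0.7, 0.1]
width: 0.0001
grip_force: 0.0
```

Call:
drive_tool(plan=[[-1,[2,0,0],0],[-1,[4,0,0],0],[-1,[5,0,0],0],[-1,[6,0,0],0]])

```text
t: 4.5
ee_pos: [0.5917, 0.126, 0.0586]
tool_rot: [[0.157, 0.988, -0.001], [0.988, -0.157, -0.002], [-0.002, -0.0, -1.0]]
contact_force: [-2.0, -7.5, 0.9]
width: 0.0003
grip_force: 3.8
```

Call:
drive_tool(plan=[[-1,[1,0,0],0],[-1,[2,0,0],0],[-1,[3,0,0],0],[-1,[3,0,0],0]])

```text
t: 4.9
ee_pos: [0.5917, 0.126, 0.0586]
tool_rot: [[0.156, 0.988, -0.002], [0.988, -0.156, -0.006], [-0.007, -0.001, -1.0]]
contact_force: [-2.2, -14.1, 2.3]
width: 0.0007
grip_force: 7.1
```

Call:
drive_tool(plan=[[-1,[2,0,0],0],[-1,[4,0,0],0],[-1,[5,0,0],0],[-1,[6,0,0],0]])

```text
t: 5.3
ee_pos: [0.5916, 0.126, 0.0587]
tool_rot: [[0.153, 0.988, -0.006], [0.988, -0.153, -0.016], [-0.016, -0.004, -1.0]]
contact_force: [-5.2, -34.7, 5.3]
width: 0.0004
grip_force: 17.5
```

Call:
drive_tool(plan=[[-1,[2,0,0],0],[-1,[4,0,0],0],[-1,[4,0,0],0]])

```text
t: 5.6
ee_pos: [0.5915, 0.126, 0.0588]
tool_rot: [[0.152, 0.988, -0.009], [0.988, -0.152, -0.021], [-0.022, -0.005, -1.0]]
contact_force: [-5.8, -44.3, 7.4]
width: 0.0005
grip_force: 22.3
```

Call:
drive_tool(plan=[[-1,[-20,0,0],0],[-1,[-50,0,0],0],[-1,[-75,0,0],0],[-1,[-75,0,-40],0],[0,[-85,0,-80],0],[0,[-125,0,-110],0],[0,[-165,0,-125],0],[0,[-205,0,-125],0]])

```text
t: 6.4
ee_pos: [0.5633, -0.0636, 0.1868]
tool_rot: [[0.158, 0.987, 0.007], [0.988, -0.158, -0.002], [-0.0, 0.007, -1.0]]
contact_force: [0.3, 0.2, 0.2]
width: 0.0249
grip_force: 0.0
```

```bash
python3 g.py 0.627 -0.237 0.17 87.5; python3 - <<'E'
from plant import *
import cv2,numpy as np
a=capture("top")["frame"];b=capture("scene")["frame"]
f=lambda i:cv2.resize(i,None,fx=4.4,fy=4.4,interpolation=cv2.INTER_CUBIC)
cv2.imwrite("pics/c3.png",np.vstack([f(a[150:215,155:335]),f(b[180:240,180:360])]))
E
```

```text
t 6.4 pos [ 0.5633 -0.0636  0.1868] yaw 80.93 F [0.3 0.2 0.2] w 0.0249
shift [-161.1   90.1   17.5] spin -0.115
```

View pics/c3.png

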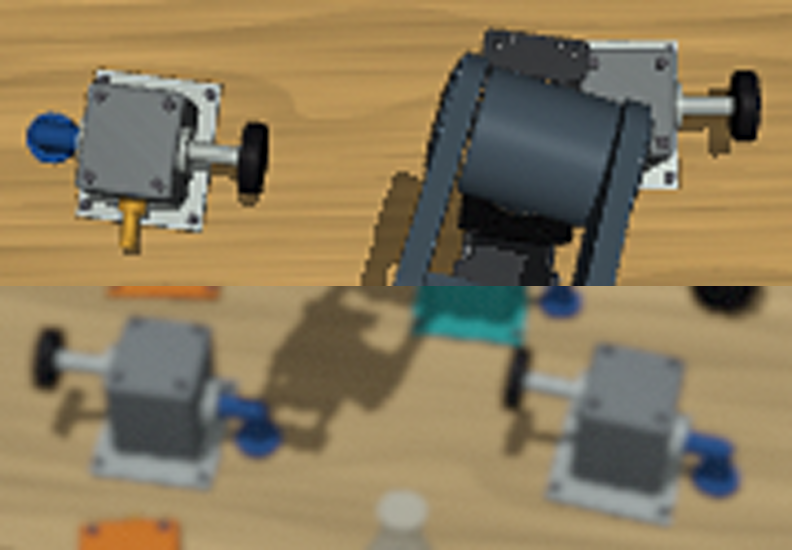

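Call:
drive_tool(plan=[[0,[-40,22,0],-0.04],[0,[-80,44,0],-0.08],[0,[-120,67,5],-0.115],[0,[-150,88,10],-0.115],[0,[-156,90,17],-0.115],[0,[-156,90,17],-0.115]])

```text
t: 7.1
ee_pos: [0.6249, -0.2305, 0.1646]
tool_rot: [[0.046, 0.999, -0.003], [0.999, -0.046, 0.002], [0.002, -0.003, -1.0]]
contact_force: [-0.3, 0.6, 0.2]
width: 0.0433
grip_force: 0.0
```

```bash
python3 g.py 0.627 -0.232 0.056 87.5; python3 - <<'E'
from plant import *
import cv2,numpy as np
a=capture("top")["frame"];b=capture("scene")["frame"]
f=lambda i:cv2.resize(i,None,fx=6,fy=6,interpolation=cv2.INTER_CUBIC)
cv2.imwrite("pics/c4.png",np.hstack([f(a[150:215,275:340]),f(b[170:235,180:245])]))
E
```

```text
t 7.1 pos [ 0.6249 -0.2305  0.1646] yaw 87.38 F [-0.3  0.6  0.2] w 0.0433
shift [ -1.7   2.5 108.6] spin -0.002
```

View pics/c4.png

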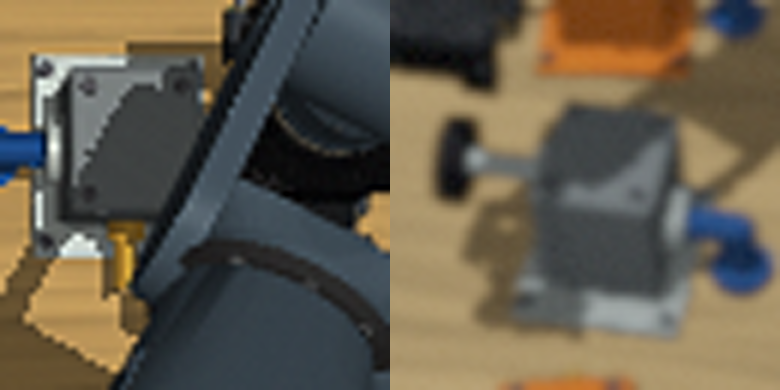

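Call:
drive_tool(plan=[[0,[-2,2,20],0],[0,[-2,2,40],0],[0,[-2,2,60],0],[0,[-2,2,75],0],[0,[-2,2,90],0],[0,[-2,2,103],0],[0,[-2,2,107],0],[0,[-2,2,107],0]])

```text
t: 8.0
ee_pos: [0.6272, -0.2324, 0.0589]
tool_rot: [[0.044, 0.999, -0.001], [0.999, -0.044, 0.001], [0.001, -0.001, -1.0]]
contact_force: [-0.5, -1.0, 0.7]
width: 0.0435
grip_force: 0.0
```

Call:
drive_tool(plan=[[-0.4,[0,0,0],0],[-0.4,[0,0,0],0],[-0.4,[0,0,0],0],[-0.4,[0,0,0],0]], squeeze=5)

```text
t: 8.4
ee_pos: [0.6278, -0.2329, 0.0601]
tool_rot: [[0.044, 0.999, 0.001], [0.999, -0.044, -0.0], [-0.0, 0.001, -1.0]]
contact_force: [0.7, -0.1, 0.3]
width: 0.0275
grip_force: 0.0
```

Call:
drive_tool(plan=[[-0.4,[-4,0,0],0],[-0.4,[-8,0,0],0],[-0.4,[-12,0,0],0],[-0.4,[-16,0,0],0],[-0.4,[-20,0,0],0],[-0.4,[-24,0,0],0],[-0.4,[-28,0,0],0],[-0.4,[-32,0,0],0]])

```text
t: 9.2
ee_pos: [0.6266, -0.2633, 0.0597]
tool_rot: [[0.044, 0.999, 0.001], [0.999, -0.044, 0.002], [0.002, 0.001, -1.0]]
contact_force: [1.6, 2.5, 1.2]
width: 0.0263
grip_force: 1.4
```

Call:
drive_tool(plan=[[-0.4,[-4,0,0],0],[-0.4,[-8,0,0],0],[-0.4,[-12,0,0],0],[-0.4,[-15,0,0],0],[-0.4,[-18,0,0],0],[-0.4,[-20,0,0],0],[-0.4,[-22,0,0],0],[-0.4,[-24,0,0],0]])

```text
t: 10.0
ee_pos: [0.625, -0.2866, 0.0595]
tool_rot: [[0.044, 0.999, -0.001], [0.999, -0.044, 0.004], [0.004, -0.001, -1.0]]
contact_force: [2.3, 7.7, 2.7]
width: 0.0261
grip_force: 4.2
```

Call:
drive_tool(plan=[[-0.4,[-2,0,0],0],[-0.4,[-4,0,0],0],[-0.4,[-6,0,0],0],[-0.4,[-6,0,0],0]])

```text
t: 10.4
ee_pos: [0.6249, -0.2866, 0.0595]
tool_rot: [[0.043, 0.999, -0.002], [0.999, -0.043, 0.012], [0.012, -0.003, -1.0]]
contact_force: [3.0, 17.5, 5.7]
width: 0.0262
grip_force: 8.5
```

Call:
drive_tool(plan=[[-0.4,[-2,0,0],0],[-0.4,[-4,0,0],0],[-0.4,[-4,0,0],0]])

```text
t: 10.7
ee_pos: [0.6248, -0.2866, 0.0596]
tool_rot: [[0.043, 0.999, -0.003], [0.999, -0.043, 0.018], [0.018, -0.004, -1.0]]
contact_force: [3.4, 25.1, 8.1]
width: 0.0263
grip_force: 12.4
```

Call:
drive_tool(plan=[[-0.4,[8,0,0],0],[-0.2,[18,0,0],0],[0,[26,0,0],0],[0,[30,0,0],0],[0,[30,0,-10],0],[0,[30,0,-40],0],[0,[30,0,-80],0],[0,[30,0,-110],0]])

```text
t: 11.5
ee_pos: [0.6266, -0.2701, 0.1725]
tool_rot: [[0.045, 0.999, 0.002], [0.999, -0.045, -0.002], [-0.002, 0.003, -1.0]]
contact_force: [0.7, 0.7, -0.3]
width: 0.0433
grip_force: 0.0
```

Call:
drive_tool(plan=[[0,[0,-30,-20],0],[0,[0,-80,-40],0],[0,[0,-130,-60],0],[0,[0,-170,-60],0],[0,[0,-200,-60],0],[0,[0,-200,-60],0],[0,[0,-200,-60],0]])

```text
t: 12.2
ee_pos: [0.4263, -0.2611, 0.2307]
tool_rot: [[0.046, 0.999, 0.002], [0.999, -0.046, -0.002], [-0.002, 0.002, -1.0]]
contact_force: [-0.0, 0.3, -0.1]
width: 0.0439
grip_force: 0.0
```

```bash
python3 g.py 0.627 -0.232 0.056 87.5; python3 - <<'E'
from plant import *
import cv2,numpy as np
a=capture("top")["frame"];b=capture("scene")["frame"]
f=lambda i:cv2.resize(i,None,fx=3.2,fy=3.2,interpolation=cv2.INTER_CUBIC)
cv2.imwrite("pics/c5.png",np.vstack([f(a[125:215,110:355]),f(b[155:250,165:410])]))
E
```

```text
t 12.2 pos [ 0.4263 -0.2611  0.2307] yaw 87.36 F [-0.   0.3 -0.1] w 0.0439
shift [ 38.6 198.7 175.1] spin -0.002
```

View pics/c5.png

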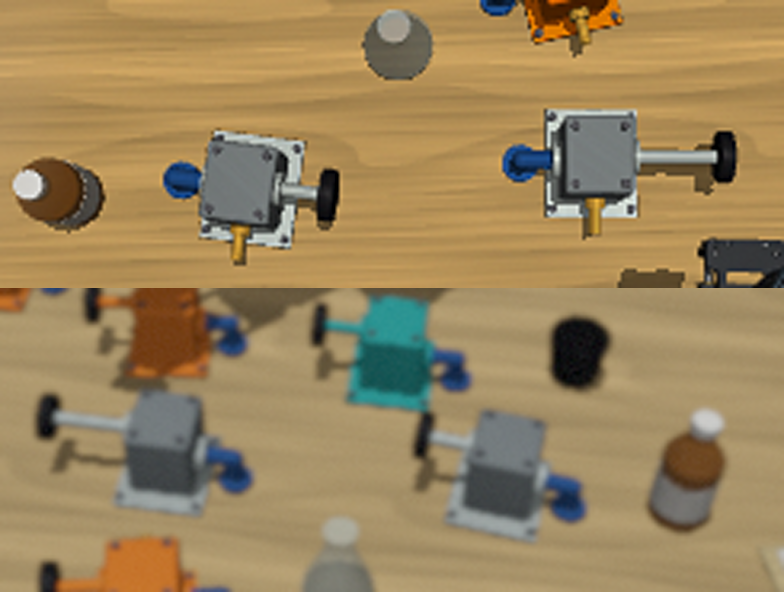

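The picture shows valve A's knob home (head at 328,195) and valve B's knob fully out (head at 723,157). The cup, bottle and flask are still standing where they were, and the arm is clear of everything.

```bash
python3 -c "
from plant import *
print(close_job())"
```

```text
the job is handed in; nothing more can be done
None
```

The changeover is done and handed in at about 12 s: valve A's knob was pushed home first, then valve B's was pulled out to its stop, and the cup, bottle and flask were left untouched.

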